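Ready the weighing pot for the next bird

TASK

Get the weighing pot clean and the scale ready for the next bird: stand the orange pot upright on the round black mat of the spraying stand and let go, then press the spray bottle's red nozzle cap right down and let it spring back up. With the pan still empty, press the scale's green power key; then set the pot upright, wholly on the pan, let go, and last press the blue tare key. Set the pot down without dropping or tipping it, spray only while it stands on the mat, don't press the blue key before the pot is on the pan or the green one after, and leave the grey key and the other things on the bench alone.

Things in the scene. Friction and masses are not known exactly. Their poses are not given: they have to be found in the camera images.
- pot: orange open plastic weighing pot, straight round wall, 54 mm outside diameter, 70 mm high, wall 3 mm, 80 g or so, standing upright on the bench; origin at the centre of its underside, z along its axis to the mouth
- mat_top (a point): centre of the upper face of the round black rubber mat (100 mm across), 16 mm above the bench, on the spraying stand, a fixed plywood board 270 x 130 x 12 mm. x points along the board to the spray bottle, a white bottle 60 mm in diameter with a blue band, whose axis stands 150 mm from here along +x
- cap_top (a point): centre of the top face of the red nozzle cap on the spray bottle, 32 mm across, 181 mm above the bench when up; it moves down with the cap. A small red spout points from the cap towards the mat
- nozzle_cap (a joint): how far the nozzle cap is pressed down: 0 = up, 0.010 m = right down; a spring pushes it back up (3 N to start, 11 N right down)
- pan_top (a point): centre of the upper face of the scale's round steel pan, 120 mm across, 48 mm above the bench. The scale is a fixed white box 230 x 180 x 36 mm; -x of this point leads to its key strip: a row of three round keys 56 mm apart, the row's middle 127 mm from here along -x; the order of the keys in the row varies
- key_green_top (a point): centre of the top face of the scale's round green key (26 mm across, in a black surround), the power key; it moves down with the key
- key_blue_top (a point): centre of the top face of the scale's round blue key (26 mm across, in a black surround), the tare key; it moves down with the key
- key_grey_top (a point): centre of the top face of the scale's round grey key (26 mm across, in a black surround), not to be pressed; it moves down with the key
- key_green (a joint): how far the green key is pressed: 0 = up, 0.006 m = fully down; a spring (5 N fully down) brings it back
- key_blue (a joint): how far the blue key is pressed: 0 = up, 0.006 m = fully down; a spring (5 N fully down) brings it back
- key_grey (a joint): how far the grey key is pressed: 0 = up, 0.006 m = fully down; a spring (5 N fully down) brings it back
- ring_tin: loose round brass-coloured tin, 62 mm across, 36 mm high, beyond the work; origin at the centre of its underside. To be left alone
- pliers: loose pair of ringing pliers lying flat, one blue and one steel leg, 120 mm long, 12 mm thick, handles 56 mm apart at the ends; origin on the bench near the middle, x towards the jaws. To be left alone
- wing_rule: loose aluminium rule lying flat near the robot, 170 x 28 x 5 mm with a 12 mm high stop at one end; origin at the centre of its underside, y along its length. To be left alone
Mind the look-alikes: they are no part of the job. Of the things that look like the pot, take the one that is farthest from the robot's base at the start.

How it is judged:
On the way, in this order (a step that is already met when the one before it is completed fails the run):
1. the pot stands upright on the mat, let go (horizontal distance between pot and mat_top below 0.028 m and z of pot in the frame of mat_top between -0.004 and 0.005 m and angle between pot's own z axis and vertical below 0.1 rad and contact force between pot and the fingers below 0.1 N and linear speed of pot below 0.03 m/s), for 0.2 s.
2. the nozzle cap is pressed right down (8 mm or more of its 10) while the pot stands on the mat (value of joint nozzle_cap above 0.008 m and horizontal distance between pot and mat_top below 0.03 m), for 0.05 s.
3. the nozzle cap is back up (value of joint nozzle_cap below 0.002 m), for 0.05 s.
4. the green key is pressed (4 mm or more of its 6) with the pan empty (value of joint key_green above 0.004 m and horizontal distance between pot and pan_top above 0.09 m), for 0.05 s.
5. the pot stands upright on the pan, let go (horizontal distance between pot and pan_top below 0.034 m and z of pot in the frame of pan_top between -0.004 and 0.005 m and angle between pot's own z axis and vertical below 0.1 rad and contact force between pot and the fingers below 0.1 N and linear speed of pot below 0.03 m/s), for 0.2 s.
6. the blue key is pressed (4 mm or more of its 6) (value of joint key_blue above 0.004 m), for 0.05 s.
At the end, for the whole second after the job is handed in: The pot stands at rest on the pan, upright within 0.1 rad, its axis within 34 mm of the pan's centre; the nozzle cap and all three keys are up again (within 2 mm); tin, pliers and rule are within 30 mm of where they were (horizontal distance between pot and pan_top below 0.034 m and z of pot in the frame of pan_top between -0.004 and 0.005 m and angle between pot's own z axis and vertical below 0.1 rad and linear speed of pot below 0.02 m/s and value of joint each of nozzle_cap, key_green, key_blue, key_grey below 0.002 m and distance of each of ring_tin, pliers, wing_rule from where it was at the start of the episode below 0.03 m); the robot touches nothing.
It fails at once if the nozzle cap is pressed (over 4 mm) while the pot is not standing on the mat (value of joint nozzle_cap above 0.004 m and (horizontal distance between pot and mat_top above 0.034 m or z of pot in the frame of mat_top above 0.01 m or angle between pot's own z axis and vertical above 0.3 rad)).
It fails at once if the blue key is pressed (over 3 mm) while the pot is not standing on the pan; or the green key is pressed (over 3 mm) while the pot is over or on the pan; or the grey key is pressed (over 3 mm) ((value of joint key_blue above 0.003 m and (horizontal distance between pot and pan_top above 0.04 m or z of pot in the frame of pan_top above 0.01 m)) or (value of joint key_green above 0.003 m and horizontal distance between pot and pan_top below 0.06 m) or value of joint key_grey above 0.003 m).
It fails at once if the pot is tipped by more than 0.6 rad (angle between pot's own z axis and vertical above 0.6 rad).
It fails at once if the pot is dropped or flung: faster than 0.45 m/s with no finger on it (linear speed of pot above 0.45 m/s and contact force between pot and the fingers below 0.05 N).
It fails at once if tin, pliers or rule is shifted by more than 30 mm (distance of any of ring_tin, pliers, wing_rule from where it was at the start of the episode above 0.03 m).
It also fails if it takes over 72 s, if anything falls off the work surface, if the arm or the gripper's body presses on something with over 40 N, if the wrist force passes 120 N, or if a joint passes its speed limit or range.

ROBOT

A 6-joint arm with a two-finger parallel gripper is mounted at the origin on the work surface. World frame = base frame: x ahead of the robot, y to its left, z up, the work surface at z = 0. Lengths are in m, angles in rad, forces in N, time in s.
With the tool pointing down it reaches from about 0.35 to 0.775 m from the base axis. Payload 7.3 kg.
Tool frame: the origin (TCP) lies at the centre of the arm's flange, where the gripper is bolted on; the fingertips stand 178 mm ahead of it and the grasp point (between the pads) lies 159 mm ahead of it; z points along the fingers, y is the line along which they close (so a half turn about z gives the same grasp; the last joint's range is limited). The gripper opens to 92 mm and grips with 3 to 60 N. Pads are 19 mm wide; open, the fingers measure 130 mm over their backs; the gripper's body (75 mm by 190 mm) begins 47 mm behind the grasp point.
Start: joints at [-1.258, 0.342, 1.524, -0, 1.275, -0.146], TCP at [0.233, -0.471, 0.405] pointing down, gripper open.
Joint ranges: [-2.53, 2.53], [-0.77, 2.02], [0.04, 2.7], [-1, 4.14], [0.28, 2.66], [-3.11, 3.11]. Speed limits (rad/s): [2.57, 2.57, 3.14, 3.14, 3.14, 3.14].

INTERFACE

Orientations are given as [roll, pitch, yaw] about the fixed x, y, z axes, in that order (R = Rz(yaw) Ry(pitch) Rx(roll)).
In Python, from cell import telemetry, vision, ticket gives the robot as it stands.
- The arm moves only by the shell command python3 -m crank 'ROWS' [FORCE]. ROWS is JSON, a list of rows, each a list of 5 numbers: the gripper command: -1 is shut, 1 is fully open, values between are in proportion, then the shift along the tool's x, y, z in mm, then the turn about the tool's z in rad. In form: [[fingers, dx, dy, dz, roll], ...]. A call has 1 to 12 rows; each row is the pose to reach, as a shift and turn from the pose commanded when the call began, along the tool's axes at that moment; what a row does not reach only later rows make up. A row lasts 1/12 s, in which the tool goes at most 41.7 mm and 7.16 degrees, less where a joint would pass 70% of its speed; a pose out of reach is approached as far as the arm can. A call with a gripper value outside its range is refused whole. The fingers move at their own pace and stop on an object; FORCE is the grip in N (left out, the last holds). Time passes only in rows, so rows that repeat a pose let the fingers close. It gives the time, the measured TCP pose, the force, the opening and the grip force at its end, in the units of the state.
- telemetry.observe(): the state, without advancing time (a new reading comes with each control period).
- vision.read_camera(name): name is "side" or "top"; returns (picture, depth): 384x512x3 uint8, red, green, blue; 384x512 float32, m along the optical axis (not along the pixel's ray), 0 where there is no reading.
- vision.get_calibration(name): a dict with "camera_matrix" (3x3 intrinsics, pixels), "dist" ([k1, k2, p1, p2, k3] as OpenCV has them; the pictures are not rectified), "rvec" (rotation vector, rad) and "tvec" (3), from world to camera coordinates, as OpenCV has them. Camera axes: x right, y down, z forward; pixel columns grow to the right and rows downward; lengths in m; the calibration is good to about 2 mm. A picture is of the moment at which its call begins. get_calibration takes no time and is no camera call.
- ticket.hand_in(): hands the job in; it is judged then, once.
The state is a dict: "time": time; "qpos": joint angles; "qvel": joint speeds; "joint_efforts": joint torques, N m; "tool_pos": TCP position; "tool_rot": TCP orientation; "contact_force": force on the tool from outside, world axes, zero at the start; "torque": the same for the moment, N m; "opening": finger opening in m; "grip_force": force on a finger pad.
Only numpy, scipy, OpenCV 4.12 (cv2) and the standard library are available. Lean on these libraries where they do the work, as an engineer would, in place of code of your own. Each camera call takes 0.05 s, during which the arm holds its last target. There are 200 camera calls.

## Working session

There is one attempt and no reset: what is moved stays moved. The work goes in short steps, Python scripts to look and compute and a shell command to move; the robot and the scene stay as the last step left them, time stands still between calls to the robot, and variables do not carry over. Pictures are saved under pics/ and viewed, at most 10 in all, crops included, and the job is handed in when it is done.

```bash
mkdir -p pics; cat > h.py <<'E'
import numpy as np, cv2
from cell import telemetry, vision, ticket
def cal(n):
    c=vision.get_calibration(n); R,_=cv2.Rodrigues(np.array(c["rvec"],float)); return np.array(c["camera_matrix"],float),np.array(c["dist"],float),R,np.array(c["tvec"],float).ravel()
def world(n,uv,z):
    "pixels -> points on the plane at height z"
    K,d,R,t=cal(n); p=cv2.undistortPoints(np.array(uv,float).reshape(-1,1,2),K,d).reshape(-1,2)
    r=np.c_[p,np.ones(len(p))]@R; o=-R.T@t
    return o+r*((z-o[2])/r[:,2])[:,None]
def cloud(n,dep):
    K,d,R,t=cal(n); v,u=np.mgrid[:384,:512]
    p=cv2.undistortPoints(np.stack([u,v],-1).reshape(-1,1,2).astype(float),K,d).reshape(-1,2)
    return ((np.c_[p,np.ones(len(p))]*dep.reshape(-1,1)-t)@R).reshape(384,512,3)
E
python3 - <<'E'
from h import *
for n in("top","side"):
    im,dep=vision.read_camera(n); cv2.imwrite(f"pics/{n}0.png",im[:,:,::-1]); np.savez(f"{n}0.npz",im=im,dep=dep)
    K,d,R,t=cal(n); print(n,-R.T@t,R[2])
print(telemetry.observe())
E
```

```text
top [ 0.48358066 -0.00271624  1.01862005] [ 7.82642804e-02  1.93920312e-04 -9.96932628e-01]
side [0.55280586 0.62130578 0.54877156] [ 0.03390743 -0.8365508  -0.54683914]
{'time': 0.1, 'qpos': array([-1.25800750e+00,  3.42640194e-01,  1.52488741e+00,  6.85758636e-06,
        1.27539348e+00, -1.46015502e-01]), 'qvel': array([-0.00026036, -0.00168824, -0.00158243,  0.00101133, -0.00020858,
        0.00061468]), 'joint_efforts': array([ 1.65231409e-03, -4.32004845e+01, -2.44693673e+01,  7.19521637e-02,
        5.25762350e-02, -4.87794944e-05]), 'tool_pos': array([ 0.23248896, -0.47059211,  0.40413287]), 'tool_rot': array([-3.14027932e+00, -1.99770523e-04,  4.58802192e-01]), 'contact_force': array([ 0.46256805, -0.49088409,  0.03107102]), 'torque': array([-0.00688412, -0.03770884, -0.04410223]), 'grip_force': 0.0, 'opening': 0.09168259858000034}
```

View pics/top0.png

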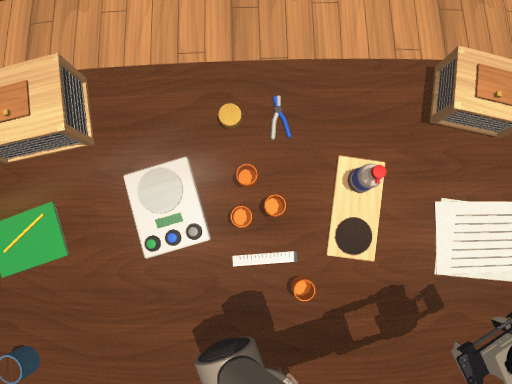

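View pics/side0.png

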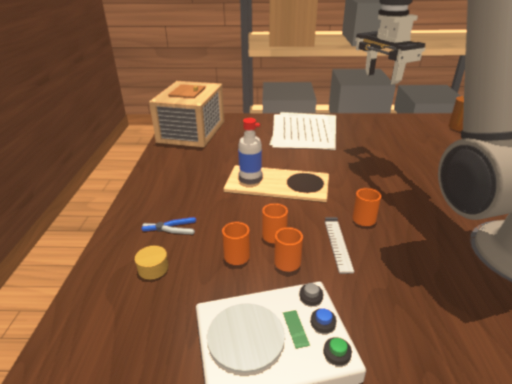

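Top view: four orange pots at (246,175), (241,217), (274,205) and (303,290). The one at (246,175) looks farthest from the base, which is at the bottom near (235,375). The mat is at (353,236), the cap at (379,171), the pan at (160,190), and the keys are green (152,243), blue (173,237) and grey (194,231). The tin, pliers and rule are at (230,115), (281,118) and (265,258). The side view agrees: in it, the far pot is at (236,243).

```bash
python3 - <<'E'
from h import *
for n in("top","side"):
    f=np.load(n+"0.npz"); im,dep=f["im"],f["dep"]; P=cloud(n,dep); hsv=cv2.cvtColor(im,cv2.COLOR_RGB2HSV)
    def blobs(lo,hi,name,zr,amin=30):
        m=cv2.inRange(hsv,lo,hi)&(255*((P[...,2]>zr[0])&(P[...,2]<zr[1])&(dep>0)).astype(np.uint8))
        k,l,s,c=cv2.connectedComponentsWithStats(m)
        for i in range(1,k):
            if s[i,4]<amin: continue
            q=P[l==i]; ct,_=cv2.findContours((l==i).astype(np.uint8),0,2); ct=max(ct,key=len)
            (u,v),r=cv2.minEnclosingCircle(ct); z=np.median(q[:,2])
            e=cv2.fitEllipse(ct) if len(ct)>4 else 0
            w=world(n,[e[0],c[i]],z) if e else 0
            print(n,name,"px",c[i].round(1),"area",s[i,4],"z",z.round(4),"ell",w[0].round(4),"cen",w[1].round(4),"cloudmid",((q.min(0)+q.max(0))/2).round(4),"ext",np.ptp(q,0).round(3))
    blobs((3,150,60),(18,255,255),"pot",(.055,.08))
    blobs((0,0,0),(180,255,60),"mat",(.010,.022),300)
    blobs((0,150,80),(4,255,255),"cap",(.174,.19),15)
    blobs((45,100,40),(80,255,255),"green",(.03,.06),15)
    blobs((100,120,60),(130,255,255),"blue",(.03,.06),15)
    blobs((0,0,60),(180,60,190),"grey",(.0385,.056),15)
    blobs((0,0,120),(180,60,255),"pan",(.044,.054),300)
    blobs((0,0,100),(180,60,255),"box",(.030,.041),300)
E
python3 -c "
import cv2;a=cv2.imread('pics/top0.png')[150:310,220:340];cv2.imwrite('pics/c1.png',cv2.resize(a,None,fx=3.6,fy=3.6,interpolation=cv2.INTER_CUBIC))"
```

```text
top pot px [246.  173.7] area 104 z 0.0693 ell [0.6137 0.0207 0.0693] cen [0.6146 0.0218 0.0693] cloudmid [0.6138 0.0206 0.0653] ext [0.052 0.053 0.018]
top pot px [275.4 204.3] area 90 z 0.0694 ell [ 0.5346 -0.0482  0.0694] cen [ 0.5354 -0.0494  0.0694] cloudmid [ 0.535  -0.0485  0.0653] ext [0.053 0.051 0.02 ]
top pot px [240.6 215.9] area 85 z 0.0693 ell [0.5085 0.0366 0.0693] cen [0.5089 0.0381 0.0693] cloudmid [0.5088 0.037  0.0649] ext [0.05  0.05  0.018]
top pot px [303.9 290.2] area 121 z 0.0688 ell [ 0.3213 -0.113   0.0688] cen [ 0.3202 -0.1137  0.0688] cloudmid [ 0.3211 -0.1126  0.0647] ext [0.051 0.053 0.019]
top cap px [378.8 171.6] area 163 z 0.1809 ell [ 0.5957 -0.2785  0.1809] cen [ 0.5959 -0.2792  0.1809] cloudmid [ 0.5956 -0.2805  0.1793] ext [0.031 0.032 0.01 ]
top green px [151.  243.3] area 76 z 0.0575 ell [0.4458 0.2685 0.0575] cen [0.4458 0.2682 0.0575] cloudmid [0.4453 0.2689 0.0549] ext [0.023 0.025 0.01 ]
top blue px [171.6 237.5] area 77 z 0.0571 ell [0.4593 0.2147 0.0571] cen [0.4594 0.215  0.0571] cloudmid [0.4594 0.2168 0.0517] ext [0.023 0.026 0.016]
top
[... 4652 characters left out ...]
n [0.4612 0.2237 0.0478] cloudmid [0.46   0.2177 0.0448] ext [0.039 0.038 0.011]
side grey px [337.9 352.5] area 223 z 0.0473 ell [0.4455 0.2712 0.0473] cen [0.4462 0.277  0.0473] cloudmid [0.4459 0.2717 0.0446] ext [0.04  0.036 0.011]
side grey px [246.4 366.1] area 138 z 0.0446 ell [0.5823 0.2371 0.0446] cen [0.5789 0.3001 0.0446] cloudmid [0.5794 0.2904 0.0444] ext [0.104 0.036 0.008]
side pan px [245.3 337.1] area 4229 z 0.0481 ell [0.5826 0.255  0.0481] cen [0.5825 0.255  0.0481] cloudmid [0.5827 0.2482 0.0476] ext [0.119 0.121 0.007]
side box px [281.3 342.8] area 6891 z 0.0356 ell [0.5351 0.2541 0.0356] cen [0.5276 0.2546 0.0356] cloudmid [0.5391 0.2237 0.0355] ext [0.259 0.196 0.011]
```

View pics/c1.png

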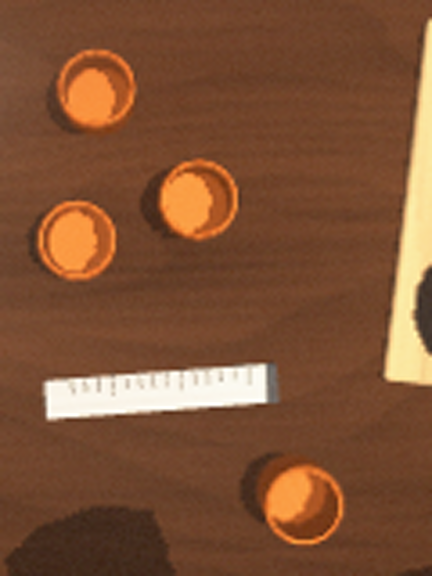

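Candidate distances from the base: 0.614 m for pixel (246,175), 0.537 m for (274,205), 0.510 m for (241,217) and 0.340 m for (303,290). The enlarged crop confirms that the top-left pot (pixel 246,175; crop 96,90) is the farthest, so that is the one to take. The blue key and pan are 127 mm apart, as specified. Next is the mat.

```bash
cat >> h.py <<'E'
def go(x,y,z,yaw):
    "shift in tool axes (mm) and roll to bring the TCP to x,y,z,yaw with the tool down"
    s=telemetry.observe(); c,n=np.cos(s["tool_rot"][2]),np.sin(s["tool_rot"][2]); d=(np.array([x,y,z])-s["tool_pos"])*1000
    print("t",s["time"],"d",np.round([c*d[0]+n*d[1],n*d[0]-c*d[1],-d[2]],1),"roll",round(s["tool_rot"][2]-yaw,3))
E
python3 - <<'E'
from h import *
f=np.load("top0.npz"); im,dep=f["im"],f["dep"]; g=im.max(2)
m=(g<50).astype(np.uint8); m[:, :325]=0;m[:,382:]=0;m[:205]=0;m[265:]=0
ct,_=cv2.findContours(m,0,2); ct=max(ct,key=cv2.contourArea); e=cv2.fitEllipse(ct); print("px",e)
w=world("top",ct.reshape(-1,2),.016); (mx,my),r=cv2.minEnclosingCircle(w[:,:2].astype(np.float32)); mt=world("top",[e[0]],.016)[0]
print("mat",mt,mx,my,r); cap=np.array([.5965,-.2795]); d=cap-mt[:2]; print("dist",np.hypot(*d),"yaw",np.arctan2(d[1],d[0]))
go(.614,.022,.33,-.2)
E
```

```text
Traceback (most recent call last):
ValueError: max() iterable argument is empty
```

```bash
python3 - <<'E'
from h import *
f=np.load("top0.npz"); im,dep=f["im"],f["dep"]; print(im[236,353],im[250,335],im.shape,dep[236,353])
m=(im[...,:3].max(2)<110).astype(np.uint8); m[:, :337]=0;m[:,373:]=0;m[:212]=0;m[257:]=0
ct,_=cv2.findContours(m,0,2); print(len(ct)); ct=max(ct,key=cv2.contourArea); e=cv2.fitEllipse(ct); print("px",e)
w=world("top",ct.reshape(-1,2),.016); (mx,my),r=cv2.minEnclosingCircle(w[:,:2].astype(np.float32)); mt=world("top",[e[0]],.016)[0]
print("mat",mt,mx,my,r); cap=np.array([.5965,-.2795]); d=cap-mt[:2]; print("dist",np.hypot(*d),"yaw",np.arctan2(d[1],d[0]))
go(.614,.022,.33,-.2)
E
```

```text
[71 57 47] [251 228 157] (384, 512, 3) 0.99950516
1
px ((353.13995361328125, 235.6503143310547), (35.28733825683594, 35.86393737792969), 163.4343719482422)
mat [ 0.4492955  -0.25527685  0.016     ] 0.4492320120334625 -0.25546661019325256 0.04890424385666847
dist 0.14918420324385007 yaw -0.16309278850564704
t 0.1 d [ 560.2 -272.7   74.1] roll 0.659
```

```bash
R='x'; python3 -m crank '[[1,560,-273,74,0.62],[1,560,-273,74,0.62],[1,560,-273,74,0.62],[1,560,-273,74,0.62],[1,560,-273,74,0.62],[1,560,-273,74,0.62],[1,560,-273,74,0.62],[1,560,-273,74,0.62],[1,560,-273,74,0.62],[1,560,-273,74,0.62],[1,560,-273,74,0.62],[1,560,-273,74,0.62]]' 10; python3 -c "
from h import *
go(.614,.022,.33,-.163)"
```

```text
time: 1.1
tool_pos: [0.5257, -0.0911, 0.3475]
tool_rot: [3.142, 0.001, -0.161]
contact_force: [0.5, -0.1, -0.2]
opening: 0.0918
grip_force: 0.0
t 1.1 d [  69.  -125.8   17.5] roll 0.002
```

```bash
python3 -m crank '[[1,69,-126,17,0],[1,69,-126,17,0],[1,69,-126,17,0],[1,69,-126,17,0],[1,69,-126,17,0],[1,69,-126,17,0],[1,69,-126,17,0]]'; python3 -c "
from h import *
go(.614,.022,.204,-.163)"
```

```text
time: 1.68
tool_pos: [0.6128, 0.0196, 0.3306]
tool_rot: [3.141, 0.001, -0.161]
contact_force: [0.7, -0.6, 0.3]
opening: 0.0918
grip_force: 0.0
t 1.6833 d [  0.8  -2.5 126.6] roll 0.002
```

```bash
python3 -m crank '[[1,1,-2,30,0],[1,1,-2,60,0],[1,1,-2,85,0],[1,1,-2,105,0],[1,1,-2,120,0],[1,1,-2,126,0],[1,1,-2,126,0],[1,1,-2,126,0]]' && python3 -m crank '[[0.4,0,0,0,0],[0.3,0,0,0,0],[0.2,0,0,0,0],[-0.2,0,0,0,0],[-0.2,0,0,0,0],[-0.2,0,0,0,0],[-0.2,0,0,0,0],[-0.2,0,0,0,0]]' 12
```

```text
time: 2.35
tool_pos: [0.6146, 0.0211, 0.2058]
tool_rot: [3.142, -0.001, -0.162]
contact_force: [0.2, 0.5, 0.2]
opening: 0.092
grip_force: 0.0
time: 3.02
tool_pos: [0.6145, 0.022, 0.2051]
tool_rot: [3.141, -0.0, -0.161]
contact_force: [-0.4, -0.3, 0.0]
opening: 0.0528
grip_force: 12.0
```

```bash
python3 -m crank '[[-0.2,0,0,-8,0],[-0.2,0,0,-25,0],[-0.2,0,0,-50,0],[-0.2,0,0,-75,0],[-0.2,0,0,-95,0],[-0.2,0,0,-105,0],[-0.2,0,0,-110,0],[-0.2,0,0,-110,0]]'; python3 -c "
from h import *
go(.449,-.2555,.312,-.163)"
```

```text
time: 3.68
tool_pos: [0.6146, 0.022, 0.3158]
tool_rot: [-3.142, -0.001, -0.161]
contact_force: [0.6, 1.1, -1.4]
opening: 0.0525
grip_force: 12.0
t 3.6833 d [-118.9  300.5    3.8] roll 0.002
```

```bash
python3 -m crank '[[-0.2,-4,10,0,0],[-0.2,-13,33,0,0],[-0.2,-26,66,0,0],[-0.2,-40,101,0,0],[-0.2,-54,136,0,0],[-0.2,-68,171,0,0],[-0.2,-82,206,0,0],[-0.2,-95,240,0,0],[-0.2,-106,268,0,0],[-0.2,-114,288,0,0],[-0.2,-119,300,0,0],[-0.2,-119,300,0,0]]' && python3 -m crank '[[-0.2,0,0,0,0],[-0.2,0,0,0,0]]';  python3 -c "
from h import *
im,dep=vision.read_camera('side'); cv2.imwrite('pics/s1.png',im[60:260,180:420,::-1].repeat(3,0).repeat(3,1))
go(.449,-.2555,.2215,-.163)"
```

```text
time: 4.68
tool_pos: [0.4468, -0.2573, 0.3135]
tool_rot: [-3.141, 0.003, -0.165]
contact_force: [-0.7, 0.6, -1.3]
opening: 0.0527
grip_force: 12.0
time: 4.85
tool_pos: [0.4487, -0.2546, 0.3142]
tool_rot: [-3.141, 0.002, -0.161]
contact_force: [0.7, -0.4, -0.5]
opening: 0.0524
grip_force: 12.0
t 4.9 d [ 0.2  1.1 92.9] roll 0.002
```

View pics/s1.png

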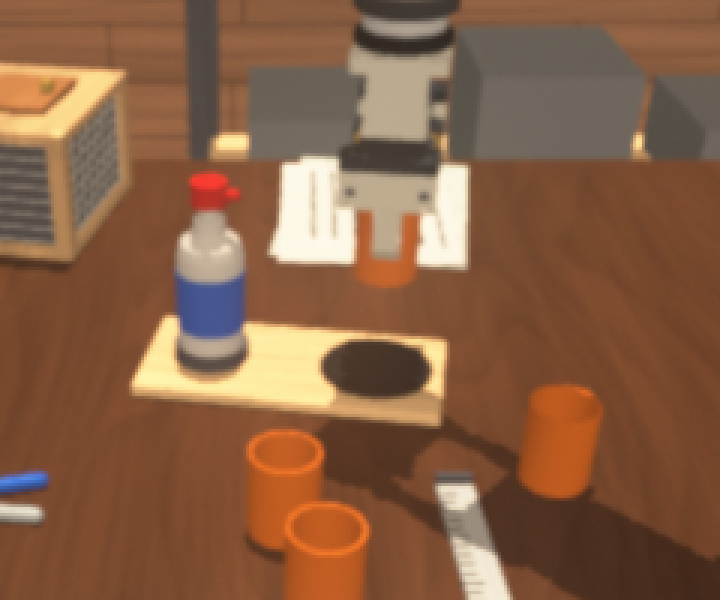

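The crop shows the pot held upright at (386,248), directly above the mat at (376,368) and clear of the bottle. I'll lower it now.

```bash
python3 -m crank '[[-0.2,0,1,8,0],[-0.2,0,1,25,0],[-0.2,0,1,45,0],[-0.2,0,1,62,0],[-0.2,0,1,75,0],[-0.2,0,1,83,0],[-0.2,0,1,88,0],[-0.2,0,1,90,0],[-0.2,0,1,91,0],[-0.2,0,1,92,0],[-0.2,0,1,92,0],[-0.2,0,1,92,0]]'
```

```text
time: 5.9
tool_pos: [0.4489, -0.2561, 0.2235]
tool_rot: [3.141, -0.001, -0.161]
contact_force: [0.4, -0.5, 0.4]
opening: 0.0529
grip_force: 12.0
```

```bash
python3 -m crank '[[-0.2,0,0,0.5,0],[-0.2,0,0,1,0],[-0.2,0,0,1.5,0],[-0.2,0,0,1.5,0]]';python3 -m crank '[[-0.2,0,0,0.5,0],[-0.2,0,0,1,0],[-0.2,0,0,1,0],[-0.2,0,0,1,0]]'
```

```text
time: 6.23
tool_pos: [0.4487, -0.256, 0.2215]
tool_rot: [3.142, -0.0, -0.161]
contact_force: [0.7, -0.4, -0.8]
opening: 0.0526
grip_force: 12.0
time: 6.57
tool_pos: [0.4488, -0.256, 0.2211]
tool_rot: [3.141, -0.0, -0.161]
contact_force: [-1.8, -0.4, 5.6]
opening: 0.0525
grip_force: 12.0
```

Contact is at TCP z = 0.221 m, where it should be. Release and rise.

```bash
python3 -m crank '[[-0.05,0,0,-0.5,0],[0.1,0,0,-0.5,0],[0.4,0,0,-0.5,0],[0.9,0,0,-0.5,0],[0.9,0,0,-0.5,0],[0.9,0,0,-0.5,0],[0.9,0,0,-0.5,0],[0.9,0,0,-0.5,0]]' && python3 -m crank '[[0.9,0,0,-10,0],[0.9,0,0,-35,0],[0.9,0,0,-70,0],[0.9,0,0,-105,0],[0.9,0,0,-140,0],[0.9,0,0,-170,0],[-1,0,0,-190,0],[-1,0,0,-190,0],[-1,0,0,-190,0],[-1,0,0,-190,0]]' 30;  python3 -c "
from h import *
im,dep=vision.read_camera('top'); P=cloud('top',dep); h=cv2.cvtColor(im,cv2.COLOR_RGB2HSV)
for n in ('top','side'):
  im,dep=vision.read_camera(n); P=cloud(n,dep); h=cv2.cvtColor(im,cv2.COLOR_RGB2HSV)
  m=(cv2.inRange(h,(3,150,60),(18,255,255))>0)&(P[...,2]>.025)&(abs(P[...,0]-.449)<.06)&(abs(P[...,1]+.2555)<.06); q=P[m]
  if len(q): print(n,'pot',(q.min(0)+q.max(0))/2,np.ptp(q,0),q[:,2].max())
  if n=='top': cv2.imwrite('pics/t2.png',im[:,:,::-1])
  else: cv2.imwrite('pics/s2.png',im[60:260,180:420,::-1].repeat(3,0).repeat(3,1))
go(.5965,-.2795,.395,-.163)"
```

```text
time: 7.23
tool_pos: [0.4488, -0.256, 0.221]
tool_rot: [3.142, 0.0, -0.161]
contact_force: [-0.4, 0.5, 0.3]
opening: 0.086
grip_force: 0.0
time: 8.07
tool_pos: [0.4484, -0.2557, 0.4104]
tool_rot: [-3.141, 0.001, -0.161]
contact_force: [-0.5, 0.4, -1.0]
opening: 0.0649
grip_force: 0.0
top pot [ 0.472287   -0.21735814  0.28033357] [0.04492399 0.02723938 0.50376021] 0.5322136771855824
side pot [ 0.44964473 -0.25389683  0.05594645] [0.05221939 0.05959373 0.06162382] 0.08675835419085572
t 8.2167 d [149.8  -0.4  14.7] roll 0.002
```

View pics/s2.png

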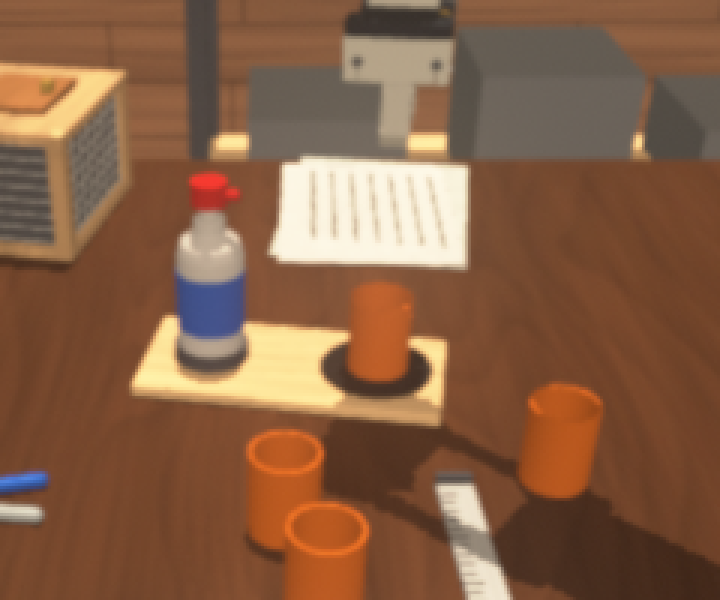

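The pot stands upright on the mat at crop (380,335). Now over the cap with the fingers shut.

```bash
python3 -m crank '[[-1,8,0,5,0],[-1,30,0,15,0],[-1,60,0,15,0],[-1,90,0,15,0],[-1,120,0,15,0],[-1,140,0,15,0],[-1,150,0,15,0],[-1,150,0,15,0],[-1,150,0,15,0],[-1,150,0,15,0]]'; python3 -c "
from h import *
go(.5965,-.2795,.351,-.163)"
```

```text
time: 9.05
tool_pos: [0.5965, -0.28, 0.3952]
tool_rot: [-3.141, 0.002, -0.161]
contact_force: [-0.2, -0.1, -0.2]
opening: 0.0002
grip_force: 0.0
t 9.05 d [-0.1 -0.5 44.2] roll 0.002
```

```bash
python3 -m crank '[[-1,0,0,15,0],[-1,0,0,28,0],[-1,0,0,35,0],[-1,0,0,39,0],[-1,0,0,42,0],[-1,0,0,45,0],[-1,0,0,46,0],[-1,0,0,46,0],[-1,0,0,46,0]]'
```

```text
time: 9.8
tool_pos: [0.596, -0.2799, 0.3521]
tool_rot: [3.141, 0.0, -0.161]
contact_force: [-6.8, 3.1, 7.8]
opening: 0.0008
grip_force: 4.3
```

```bash
python3 -m crank '[[-1,0,0,1,0],[-1,0,0,2,0],[-1,0,0,2.5,0],[-1,0,0,2.5,0],[-1,0,0,2.5,0]]'; python3 -m crank '[[-1,0,0,1,0],[-1,0,0,1.5,0],[-1,0,0,1.5,0],[-1,0,0,1.5,0]]'
```

```text
time: 10.22
tool_pos: [0.596, -0.2799, 0.35]
tool_rot: [3.141, -0.0, -0.161]
contact_force: [-6.7, 3.1, 10.6]
opening: 0.0004
grip_force: 5.2
time: 10.55
tool_pos: [0.5959, -0.2798, 0.3493]
tool_rot: [3.141, -0.001, -0.161]
contact_force: [-7.6, 3.1, 12.6]
opening: 0.0004
grip_force: 6.8
```

```bash
python3 -m crank '[[-1,0,0,0.8,0],[-1,0,0,1.2,0],[-1,0,0,1.2,0]]';  python3 -m crank '[[-1,0,0,-3,0],[-1,0,0,-7,0],[-1,0,0,-12,0],[-1,0,0,-20,0],[-1,0,0,-50,0],[-1,0,0,-60,0],[-1,0,0,-60,0],[-1,0,0,-60,0]]';python3 -c "
from h import *
im,dep=vision.read_camera('side'); P=cloud('side',dep); h=cv2.cvtColor(im,cv2.COLOR_RGB2HSV)
m=(cv2.inRange(h,(0,150,80),(4,255,255))>0)&(abs(P[...,0]-.5965)<.05)&(abs(P[...,1]+.2795)<.05)&(P[...,2]>.14); print('cap top',np.percentile(P[m][:,2],[90,97,100]))
go(.4455,.2695,.40,-.163)"
```

```text
time: 10.8
tool_pos: [0.5958, -0.2798, 0.3492]
tool_rot: [3.14, -0.001, -0.161]
contact_force: [-9.1, 4.8, 19.1]
opening: 0.0001
grip_force: 9.4
time: 11.47
tool_pos: [0.5968, -0.2801, 0.4052]
tool_rot: [3.141, -0.002, -0.161]
contact_force: [0.4, -0.1, -0.3]
opening: 0.0009
grip_force: 0.0
cap top [0.18000771 0.18064267 0.18261862]
t 11.5167 d [-237.5 -518.1    3.9] roll 0.002
```

The cap hit its stop at TCP z = 0.349 m, force climbing past 11 N, and is back up at 0.181 m. Next, the green key.

```bash
python3 -m crank '[[-1,-10,-21,4,0],[-1,-24,-52,4,0],[-1,-40,-87,4,0],[-1,-56,-122,4,0],[-1,-72,-157,4,0],[-1,-88,-192,4,0],[-1,-104,-227,4,0],[-1,-120,-262,4,0],[-1,-136,-297,4,0],[-1,-152,-332,4,0],[-1,-168,-367,4,0],[-1,-184,-402,4,0]]' && python3 -m crank '[[-1,-16,-35,0,0],[-1,-30,-66,0,0],[-1,-40,-90,0,0],[-1,-48,-106,0,0],[-1,-53,-116,0,0],[-1,-53,-116,0,0],[-1,-53,-116,0,0],[-1,-53,-116,0,0]]'; python3 -c "
from h import *
go(.4455,.2695,.26,-.163)"
```

```text
time: 12.52
tool_pos: [0.4786, 0.1478, 0.3993]
tool_rot: [3.141, 0.002, -0.161]
contact_force: [1.7, 0.4, 0.1]
opening: 0.0004
grip_force: 0.0
time: 13.18
tool_pos: [0.4464, 0.2683, 0.4003]
tool_rot: [3.141, 0.001, -0.162]
contact_force: [-0.7, -0.3, -0.4]
opening: 0.0003
grip_force: 0.0
t 13.1833 d [ -1.   -1.  140.3] roll 0.001
```

```bash
python3 -m crank '[[-1,-1,-1,20,0],[-1,-1,-1,55,0],[-1,-1,-1,90,0],[-1,-1,-1,120,0],[-1,-1,-1,140,0],[-1,-1,-1,150,0],[-1,-1,-1,155,0],[-1,-1,-1,155,0],[-1,-1,-1,155,0]]' && python3 -m crank '[[-1,0,0,4,0],[-1,0,0,8,0],[-1,0,0,12,0],[-1,0,0,15,0],[-1,0,0,15,0],[-1,0,0,15,0]]'
```

```text
time: 13.93
tool_pos: [0.4459, 0.2702, 0.2468]
tool_rot: [-3.141, -0.002, -0.162]
contact_force: [0.6, 0.1, 0.1]
opening: 0.0009
grip_force: 0.0
time: 14.43
tool_pos: [0.4456, 0.2705, 0.2312]
tool_rot: [-3.141, -0.001, -0.161]
contact_force: [0.7, 0.6, 4.2]
opening: 0.0005
grip_force: 2.1
```

```bash
python3 -m crank '[[-1,0,0,1,0],[-1,0,0,2,0],[-1,0,0,2,0],[-1,0,0,2,0]]';  python3 -m crank '[[-1,0,0,-4,0],[-1,0,0,-10,0],[-1,0,0,-30,0],[-1,0,0,-70,0],[-1,0,0,-110,0],[-1,0,0,-150,0],[-1,0,0,-175,0],[-1,0,0,-180,0],[-1,0,0,-180,0]]';python3 -c "
from h import *
im,dep=vision.read_camera('side'); P=cloud('side',dep); h=cv2.cvtColor(im,cv2.COLOR_RGB2HSV)
m=(cv2.inRange(h,(45,100,40),(80,255,255))>0)&(abs(P[...,0]-.4455)<.02)&(abs(P[...,1]-.27)<.02)&(P[...,2]>.04); print('key',np.median(P[m],0))
go(.449,-.256,.41,-.163)"
```

```text
time: 14.77
tool_pos: [0.4455, 0.2705, 0.2301]
tool_rot: [-3.141, -0.002, -0.161]
contact_force: [-1.0, -0.9, 13.9]
opening: 0.0008
grip_force: 6.5
time: 15.52
tool_pos: [0.445, 0.2704, 0.4103]
tool_rot: [-3.14, -0.002, -0.161]
contact_force: [0.7, -0.1, 0.7]
opening: 0.0005
grip_force: 0.0
key [0.44646992 0.27375888 0.05769152]
t 15.5667 d [ 88.6 518.8  -1.6] roll 0.002
```

Green was pressed to its stop (13.9 N) and is back up. Now back to the pot with the fingers opening.

```bash
python3 -m crank '[[0.9,4,25,0,0],[0.9,10,60,0,0],[0.9,17,100,0,0],[0.9,24,140,0,0],[0.9,31,180,0,0],[0.9,38,220,0,0],[0.9,44,260,0,0],[0.9,51,300,0,0],[0.9,58,340,0,0],[0.9,65,380,0,0],[0.9,72,420,0,0],[0.9,79,460,0,0]]' && python3 -m crank '[[0.9,5,30,0,0],[0.9,8,48,0,0],[0.9,10,59,0,0],[0.9,10,59,0,0],[0.9,10,59,0,0],[0.9,10,59,0,0]]'; python3 -c "
from h import *
im,dep=vision.read_camera('side'); P=cloud('side',dep); h=cv2.cvtColor(im,cv2.COLOR_RGB2HSV)
m=(cv2.inRange(h,(3,150,60),(18,255,255))>0)&(P[...,2]>.025)&(abs(P[...,0]-.449)<.06)&(abs(P[...,1]+.2555)<.06); q=P[m]
print('pot',(q.min(0)+q.max(0))/2,q[:,2].max())
go(.449,-.256,.221,-.163)"
```

```text
time: 16.57
tool_pos: [0.4485, -0.1981, 0.4064]
tool_rot: [-3.14, 0.005, -0.161]
contact_force: [1.4, -0.4, 0.1]
opening: 0.0758
grip_force: 0.0
time: 17.07
tool_pos: [0.4498, -0.2549, 0.4081]
tool_rot: [-3.14, 0.002, -0.16]
contact_force: [-0.3, -0.9, 0.5]
opening: 0.0872
grip_force: 0.0
pot [ 0.44959638 -0.25329624  0.05574386] 0.08642174979664534
t 17.1167 d [ -0.6   1.4 187.4] roll 0.003
```

```bash
python3 -m crank '[[0.9,-1,1,20,0],[0.9,-1,1,55,0],[0.9,-1,1,90,0],[0.9,-1,1,120,0],[0.9,-1,1,145,0],[0.9,-1,1,165,0],[0.9,-1,1,178,0],[0.9,-1,1,186,0],[0.9,-1,1,186,0],[0.9,-1,1,186,0]]' && python3 -m crank '[[0.4,0,0,0,0],[0.3,0,0,0,0],[0.2,0,0,0,0],[-0.2,0,0,0,0],[-0.2,0,0,0,0],[-0.2,0,0,0,0],[-0.2,0,0,0,0],[-0.2,0,0,0,0]]' 12 && python3 -m crank '[[-0.2,0,0,-8,0],[-0.2,0,0,-25,0],[-0.2,0,0,-50,0],[-0.2,0,0,-75,0],[-0.2,0,0,-95,0],[-0.2,0,0,-105,0],[-0.2,0,0,-110,0],[-0.2,0,0,-110,0]]'; python3 -c "
from h import *
go(.5825,.248,.335,-.163)"
```

```text
time: 17.95
tool_pos: [0.4489, -0.2565, 0.2232]
tool_rot: [3.141, -0.0, -0.16]
contact_force: [0.4, 0.8, -0.1]
opening: 0.0873
grip_force: 0.0
time: 18.62
tool_pos: [0.4486, -0.2571, 0.2231]
tool_rot: [3.141, -0.0, -0.161]
contact_force: [-0.8, -0.2, 2.8]
opening: 0.0524
grip_force: 12.0
time: 19.28
tool_pos: [0.4486, -0.257, 0.3335]
tool_rot: [3.141, -0.001, -0.161]
contact_force: [-1.1, 0.2, -1.0]
opening: 0.052
grip_force: 12.0
t 19.2833 d [  51.1 -520.    -1.5] roll 0.002
```

```bash
python3 -m crank '[[-0.2,1,-12,0,0],[-0.2,4,-40,0,0],[-0.2,7,-75,0,0],[-0.2,11,-112,0,0],[-0.2,15,-150,0,0],[-0.2,19,-188,0,0],[-0.2,22,-226,0,0],[-0.2,26,-264,0,0],[-0.2,30,-302,0,0],[-0.2,33,-340,0,0],[-0.2,37,-378,0,0],[-0.2,41,-416,0,0]]' && python3 -m crank '[[-0.2,4,-36,0,0],[-0.2,7,-66,0,0],[-0.2,9,-88,0,0],[-0.2,10,-100,0,0],[-0.2,10,-104,0,0],[-0.2,10,-104,0,0],[-0.2,10,-104,0,0],[-0.2,10,-104,0,0]]'; python3 -c "
from h import *
go(.5825,.248,.255,-.163)"
```

```text
time: 20.28
tool_pos: [0.5552, 0.1498, 0.331]
tool_rot: [3.141, 0.003, -0.161]
contact_force: [1.0, -0.5, -0.1]
opening: 0.0526
grip_force: 12.0
time: 20.95
tool_pos: [0.5823, 0.2467, 0.3326]
tool_rot: [3.141, 0.001, -0.163]
contact_force: [0.6, -0.1, -1.0]
opening: 0.0526
grip_force: 12.0
t 20.95 d [-0.  -1.3 77.6] roll 0.0
```

```bash
python3 -m crank '[[-0.2,0,-1,8,0],[-0.2,0,-1,22,0],[-0.2,0,-1,38,0],[-0.2,0,-1,52,0],[-0.2,0,-1,63,0],[-0.2,0,-1,70,0],[-0.2,0,-1,73,0],[-0.2,0,-1,75,0],[-0.2,0,-1,76,0],[-0.2,0,-1,76,0],[-0.2,0,-1,76,0]]';python3 -m crank '[[-0.2,0,0,0.5,0],[-0.2,0,0,1,0],[-0.2,0,0,1,0],[-0.2,0,0,1,0]]'
```

```text
time: 21.87
tool_pos: [0.5827, 0.2491, 0.2574]
tool_rot: [-3.141, -0.001, -0.161]
contact_force: [0.2, 0.0, -0.6]
opening: 0.0527
grip_force: 12.0
time: 22.2
tool_pos: [0.5825, 0.2491, 0.2559]
tool_rot: [3.142, -0.0, -0.161]
contact_force: [0.9, -0.5, -0.4]
opening: 0.0526
grip_force: 12.0
```

```bash
python3 -m crank '[[-0.2,0,0,0.5,0],[-0.2,0,0,1,0],[-0.2,0,0,1,0],[-0.2,0,0,1,0]]'; python3 -m crank '[[-0.2,0,0,0.4,0],[-0.2,0,0,0.4,0],[-0.2,0,0,0.4,0]]'
```

```text
time: 22.53
tool_pos: [0.5826, 0.2491, 0.2551]
tool_rot: [-3.141, -0.0, -0.161]
contact_force: [-0.8, -0.0, 2.4]
opening: 0.0528
grip_force: 12.0
time: 22.78
tool_pos: [0.5826, 0.2491, 0.2551]
tool_rot: [-3.141, -0.001, -0.161]
contact_force: [-2.5, 0.3, 5.2]
opening: 0.0527
grip_force: 12.0
```

The pot is on the pan at TCP z = 0.255 m, as expected. Release, rise and check.

```bash
python3 -m crank '[[-0.05,0,0,-0.5,0],[0.1,0,0,-0.5,0],[0.4,0,0,-0.5,0],[0.9,0,0,-0.5,0],[0.9,0,0,-0.5,0],[0.9,0,0,-0.5,0],[0.9,0,0,-0.5,0],[0.9,0,0,-0.5,0]]' && python3 -m crank '[[0.9,0,0,-10,0],[0.9,0,0,-35,0],[0.9,0,0,-70,0],[0.9,0,0,-105,0],[0.9,0,0,-135,0],[0.9,0,0,-150,0],[-1,0,0,-155,0],[-1,0,0,-155,0],[-1,0,0,-155,0],[-1,0,0,-155,0]]' 30;  python3 -c "
from h import *
im,dep=vision.read_camera('side'); P=cloud('side',dep); h=cv2.cvtColor(im,cv2.COLOR_RGB2HSV)
m=(cv2.inRange(h,(3,150,60),(18,255,255))>0)&(P[...,2]>.05)&(P[...,2]<.13)&(abs(P[...,0]-.5825)<.06)&(abs(P[...,1]-.248)<.06); q=P[m]
print('pot',(q.min(0)+q.max(0))/2,np.ptp(q,0),q[:,2].max())
cv2.imwrite('pics/s3.png',im[160:,150:400,::-1].repeat(2,0).repeat(2,1))
go(.4597,.216,.40,-.163)"
```

```text
time: 23.45
tool_pos: [0.5826, 0.2491, 0.2547]
tool_rot: [3.141, 0.0, -0.161]
contact_force: [-0.0, 0.1, -0.0]
opening: 0.0855
grip_force: 0.0
time: 24.28
tool_pos: [0.5824, 0.249, 0.408]
tool_rot: [3.14, 0.003, -0.161]
contact_force: [-0.3, 0.1, -0.5]
opening: 0.0653
grip_force: 0.0
pot [0.58188358 0.25093891 0.08481852] [0.04945595 0.05374162 0.0694167 ] 0.11952687034092171
t 24.3333 d [-115.8   52.3    8. ] roll 0.002
```

View pics/s3.png

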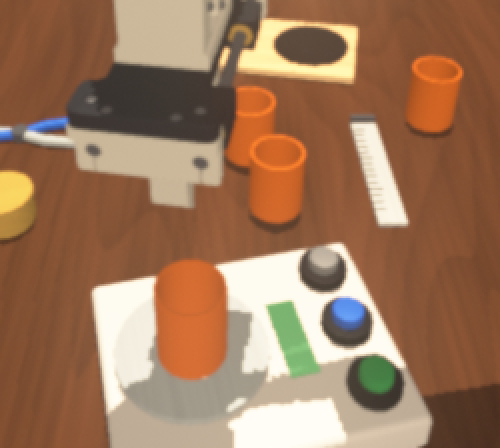

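The pot stands upright and central on the pan, at crop (191,320). Now the blue key, at crop (347,313).

```bash
python3 -m crank '[[-1,-10,5,8,0],[-1,-35,16,8,0],[-1,-65,30,8,0],[-1,-92,42,8,0],[-1,-110,50,8,0],[-1,-116,52,8,0],[-1,-116,52,8,0],[-1,-116,52,8,0],[-1,-116,52,8,0],[-1,-116,52,8,0]]'; python3 -c "
from h import *
go(.4597,.216,.2465,-.163)"
```

```text
time: 25.17
tool_pos: [0.4608, 0.2165, 0.4014]
tool_rot: [3.141, 0.0, -0.161]
contact_force: [1.0, -0.9, 0.0]
opening: 0.0007
grip_force: 0.0
t 25.1667 d [ -1.    0.7 154.9] roll 0.002
```

```bash
python3 -m crank '[[-1,-1,0,20,0],[-1,-1,0,55,0],[-1,-1,0,90,0],[-1,-1,0,120,0],[-1,-1,0,140,0],[-1,-1,0,150,0],[-1,-1,0,155,0],[-1,-1,0,155,0],[-1,-1,0,155,0]]' && python3 -m crank '[[-1,0,0,4,0],[-1,0,0,8,0],[-1,0,0,12,0],[-1,0,0,15,0],[-1,0,0,17,0],[-1,0,0,17,0],[-1,0,0,17,0]]'
```

```text
time: 25.92
tool_pos: [0.4594, 0.2167, 0.2477]
tool_rot: [-3.141, -0.001, -0.161]
contact_force: [0.3, 0.1, -0.5]
opening: 0.0005
grip_force: 0.0
time: 26.5
tool_pos: [0.4591, 0.2166, 0.2304]
tool_rot: [-3.141, -0.001, -0.161]
contact_force: [-0.1, 1.0, 4.6]
opening: 0.0005
grip_force: 2.4
```

```bash
python3 -m crank '[[-1,0,0,0.7,0],[-1,0,0,1.5,0],[-1,0,0,1.5,0],[-1,0,0,1.5,0]]';  python3 -m crank '[[-1,0,0,-4,0],[-1,0,0,-10,0],[-1,0,0,-30,0],[-1,0,0,-70,0],[-1,0,0,-110,0],[-1,0,0,-150,0],[-1,0,0,-170,0],[-1,0,0,-170,0],[-1,0,0,-170,0],[-1,0,0,-170,0],[-1,0,0,-170,0]]';python3 -c "
from h import *
im,dep=vision.read_camera('side'); P=cloud('side',dep); h=cv2.cvtColor(im,cv2.COLOR_RGB2HSV)
m=(cv2.inRange(h,(100,120,60),(130,255,255))>0)&(abs(P[...,0]-.46)<.02)&(abs(P[...,1]-.217)<.02)&(P[...,2]>.04); print('blue',np.median(P[m],0))
m=(cv2.inRange(h,(3,150,60),(18,255,255))>0)&(P[...,2]>.05)&(P[...,2]<.13)&(abs(P[...,0]-.5825)<.06)&(abs(P[...,1]-.248)<.06); q=P[m]
print('pot',(q.min(0)+q.max(0))/2,q[:,2].max())"
```

```text
time: 26.83
tool_pos: [0.459, 0.2166, 0.23]
tool_rot: [-3.141, -0.002, -0.161]
contact_force: [-3.0, -1.0, 17.0]
opening: 0.0008
grip_force: 8.0
time: 27.75
tool_pos: [0.4584, 0.2164, 0.3967]
tool_rot: [3.14, 0.003, -0.161]
contact_force: [-0.7, 0.5, -0.3]
opening: 0.0006
grip_force: 0.0
blue [0.46052294 0.22004348 0.05700823]
pot [0.58235001 0.2509716  0.08481169] 0.1194946819731519
```

Blue went right down and is back up, the pot is still in place, and the arm is clear.

```bash
python3 -c "
from cell import ticket
print(ticket.hand_in())"
```

```text
the job is handed in; nothing more can be done
None
```

The job is handed in at about 28 s, with every step done in order: the pot was sprayed on the mat, green pressed with the pan empty, the pot set on the pan, and blue pressed last; the hand-in gave no verdict.

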